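# Set the microtome's section thickness on its locked digit wheel

## Task

Set the section thickness on the microtome's control console to 4: draw the lock slide on the right fully back towards you, roll the section wheel (the numbered wheel next to the lock) with a fingertip, click by click, until the 4 rests at the index lines, then push the lock slide fully home again. Leave the trim wheel on the left at its setting and do not disturb the things lying around.

Things in the scene. Friction and masses are not known exactly. Their poses are not given: they have to be found in the camera images.
- console: Control console of the microtome, fixed: white box 170 mm deep (x), 240 mm wide (y). Origin: centre of its underside; +x away from the operator, +y to the operator's left, +z up. On top from left to right: trim wheel (y +74 mm), section wheel (y +2 mm), both in a raised pod (x -70 to +78, y -35 to +111, top 90 mm above the worktop), lock slide (y -78 mm). Highest: the wheels' lugs, 116 mm.
- section_axle (a point): Centre of the section wheel, 60 mm above the worktop, axes as the console; the axle runs along y. The wheel: black drum of radius 47 mm, 30 mm wide, white digits 0 to 9 round it, and midway between digits ten straight lugs (5 mm thick, to radius 56 mm). With a digit at the crown, two lugs stand 18 degrees (17 mm in x) before and behind the crown, tops 53 mm above the axle.
- section_index (a point): Reading point of the section wheel: the crown of its drum, 107 mm above the worktop, between two white index lines on the fixed grey cheeks (radius 45 mm) beside the drum. The digit here, read from the operator's side, is the setting.
- section_wheel (a joint): Angle: 0.628 rad x digit at the index, plus or minus turns of 6.283; endless. Crown rolled away from the operator (+x): value and digit rise (9, then 0). Ten click rests: a fingertip just above the drum that pushes one lug from before to behind the crown (or back) turns it one click; about 4 N at the rim; let go past half way, it snaps to the next rest. Locked, it only has 0.15 rad of play.
- lock_slide (a joint): Lock of the section wheel (a hidden fork grips one of its lugs): 0 = locked (fully away from the operator, +x), 0.024 m = drawn fully back to the operator (-x); the wheel is free from about 0.012 m on. It stays where it is left, slides with about 2 N, has end stops, and goes home only when the section wheel rests on a digit.
- lock_grip (a point): Top centre of the lock slide's ribbed black thumb piece, an upright block 14 mm long (x), 36 mm wide (y), top 89 mm above the worktop, on a flat foot (34 x 40 mm, top 76.5 mm above the worktop). Moves with the slide: in the console's frame x = +12 mm locked, -12 mm drawn back, y = -78 mm.
- lock_deck (a point): Middle of the lock's track on the lower right deck of the console, 72 mm above the worktop (its thin plate 73 mm); the deck is free from x -75 to +75 mm and from y -115 to -40 mm in the console's frame.
- trim_index (a point): Reading point (crown) of the trim wheel, the left one, of the same size and kind as the section wheel but without a lock. It is to stay as it is.
- trim_rim (a point): A point on the rim of the trim wheel, at its digit 0; it moves when that wheel is turned.
- block_box: Bystander, loose on the worktop: pale green open plastic box, 70 x 98 x 42 mm; origin at the centre of its underside.
- cassette_03: Bystander, loose on the worktop: tissue cassette with a wax block, 28 x 40 x 12 mm; origin at the centre of its underside.
- cassette_04: Bystander, loose on the worktop: tissue cassette with a wax block, 28 x 40 x 12 mm; origin at the centre of its underside.
- forceps_fine: Bystander, loose on the worktop: steel forceps, 15 x 127 x 9 mm; origin at the centre of its underside.
- section_brush_red: Bystander, loose on the worktop: thin brush, 8 x 165 x 8 mm; origin at the centre of its underside.

How it is judged:
By the outcome, as a careful person would: the job done as asked, in the order asked, and still so for the second after the job is handed in, with the robot touching nothing.
It also fails if it takes over 51 s, if anything falls off the work surface, if the arm or the gripper's body presses on something with over 40 N, if the wrist force passes 120 N, or if a joint passes its speed limit or range.

## Robot

A 6-joint arm with a two-finger parallel gripper is mounted at the origin on a cart in front of the work surface, level with it; the furniture and walls round the work are solid. World frame = base frame: x ahead of the robot, y to its left, z up, the work surface at z = 0. Lengths are in m, angles in rad, forces in N, time in s.
With the tool pointing down it reaches from about 0.425 to 0.95 m from the base axis. Payload 3.5 kg.
Tool frame: the origin (TCP) lies midway between the tips of the shut fingers; the grasp point (between the pads) lies 19 mm behind it; z points along the fingers, y is the line along which they close (so a half turn about z gives the same grasp; the last joint's range is limited). The gripper opens to 85 mm and grips with 20 to 120 N. Pads are 22 mm wide; open, the fingers measure 114 mm over their backs; the gripper's body (76 mm by 85 mm) begins 54 mm behind the grasp point. The pads swing forward as they close: fully open they stand 13 mm farther back than shut.
Start: joints at [-1.45, 0.286, 1.577, -0, 1.279, -0.15], TCP at [0.181, -0.65, 0.231] pointing down, gripper open.
Joint ranges: [-2.77, 2.77], [-0.9, 2.22], [0.21, 2.48], [-1.53, 4.67], [0.24, 2.81], [-2.84, 2.84]. Speed limits (rad/s): [2.79, 2.79, 3.14, 3.14, 3.14, 3.14].

## Interface

Orientations are given as a unit quaternion [x, y, z, w].
In Python, from plant import ctrl gives the robot as it stands. The module is installed in compiled form; this text tells all that it offers.
- The arm moves only by the shell command python3 -m inch 'ROWS' [FORCE]. ROWS is JSON, a list of rows, each a list of 5 numbers: the closure, from 0 (fully open) to 1 (shut), then the shift along the tool's x, y, z in m, then the turn about the tool's z in degrees. A call has 1 to 5 rows; each row is the pose to reach, as a shift and turn from the pose commanded when the call began, along the tool's axes at that moment; what a row does not reach only later rows make up. A row lasts 1/12 s, in which the tool goes at most 41.7 mm and 7.16 degrees, less where a joint would pass 70% of its speed; a pose out of reach is approached as far as the arm can. A call with a gripper value outside its range is refused whole. The fingers move at their own pace and stop on an object; FORCE is the grip in N (left out, the last holds). Time passes only in rows, so rows that repeat a pose let the fingers close. It gives the time, the measured TCP pose, the force, the opening and the grip force at its end, in the units of the state.
- ctrl.get_state(): the state, without advancing time (a new reading comes with each control period).
- ctrl.read_camera(name): name is "scene" or "top" or "wrist"; returns a dict with "pixels" (384x512x3 uint8, red, green, blue), "depth" (384x512 float32, m along the optical axis (not along the pixel's ray), 0 where there is no reading), "fx", "fy", "cx", "cy" (pixels), "xyz" and "rotation" of the camera in the world; the wrist camera has in their place "mount" (4x4, takes a point from camera to tool coordinates, whose origin is the TCP and whose axes are the flange's). Camera axes: x right, y down, z forward; pixel columns grow to the right and rows downward; lengths in m; the calibration is good to about 2 mm. A picture is of the moment at which its call begins: read the wrist's pose just before it.
- ctrl.sign_off(): hands the job in; it is judged then, once.
Trained networks look in a picture, given as the dict that the camera call returned (one of the last four; its "shot" number tells which), for a name from the list of things; names that differ only in an ending like _2 or _b are one class to them, and where a whole thing is asked for, a point or a joint stands for the part that bears it (a point fixed in the world has none). Each returns a list of dicts, best first, with "score" (0 to 1); they miss things now and then, are a little off and sometimes report something else, mostly with a low value. They report only what shows in the picture. A call takes as long as a camera call.
- ctrl.spot_in(query, picture): "at" ([column, row] in pixels, amid what is visible of it).
- ctrl.tip_of(query, picture): "at" ([column, row] in pixels: a listed point, or the origin of a listed thing).
The state is a dict: "time": time; "qpos": joint angles; "dq": joint speeds; "joint_efforts": joint torques, N m; "eef_pos": TCP position; "tcp_rot": TCP orientation; "contact_force": force on the tool from outside, world axes, zero at the start; "wrist_torque": the same for the moment, N m; "opening": opening from 0.0 (shut) to 1.0 (fully open); "finger_force": force on a finger pad.
Only numpy, scipy, OpenCV 4.12 (cv2) and the standard library are available. Lean on these libraries where they do the work, as an engineer would, in place of code of your own. Each camera call takes 0.05 s, during which the arm holds its last target. There are 200 camera calls.

## Working session

There is one attempt and no reset: what is moved stays moved. The work goes in short steps, Python scripts to look and compute and a shell command to move; the robot and the scene stay as the last step left them, time stands still between calls to the robot, and variables do not carry over. Pictures are saved under pics/ and viewed, at most 10 in all, crops included, and the job is handed in when it is done.

```bash
mkdir -p pics
cat > h.py <<'E'
import numpy as np, cv2
from plant import ctrl
from scipy.spatial.transform import Rotation as R
def rot(r):
    r=np.array(r,float); return r if r.shape==(3,3) else R.from_quat(r).as_matrix()
def cam(name):
    s=ctrl.get_state(); p=ctrl.read_camera(name)
    if 'mount' in p:
        T=np.eye(4);T[:3,:3]=rot(s['tcp_rot']);T[:3,3]=s['eef_pos'];p['T']=T@np.array(p['mount'])
    else:
        T=np.eye(4);T[:3,:3]=rot(p['rotation']);T[:3,3]=p['xyz'];p['T']=T
    return p
def ray(p,at):
    d=p['T'][:3,:3]@np.array([(at[0]-p['cx'])/p['fx'],(at[1]-p['cy'])/p['fy'],1]);return p['T'][:3,3],d
def atz(p,at,z):
    o,d=ray(p,at);return o+d*(z-o[2])/d[2]
def dep(p,at):
    o,d=ray(p,at);c,r=int(round(at[0])),int(round(at[1]))
    w=p['depth'][max(r-1,0):r+2,max(c-1,0):c+2];w=w[w>0]
    return o+d*np.median(w) if len(w) else None
def save(p,n):cv2.imwrite('pics/'+n,p['pixels'][:,:,::-1])
E
cat > a.py <<'E'
from h import *
np.set_printoptions(precision=4,suppress=True)
print(ctrl.get_state())
Z=dict(console=0,section_axle=.06,section_index=.107,lock_grip=.089,lock_deck=.072,trim_index=.107,block_box=0,cassette_03=0,forceps_fine=0,section_brush_red=0)
ims=[]
for n in('top','scene'):
    p=cam(n);ims.append(p['pixels']);print(n,p['T'][:3,3],p['fx'])
    for q,z in Z.items():
        for d in ctrl.tip_of(q,p)[:2]: print(q,round(d['score'],2),np.round(d['at']),atz(p,d['at'],z),dep(p,d['at']))
cv2.imwrite('pics/a.png',cv2.resize(np.vstack(ims)[:,:,::-1],(448,600) if 0 else (400,600)))
save({'pixels':ims[0]},'top.png');save({'pixels':ims[1]},'scene.png')
E
python3 a.py
```

```text
{'time': 0.0, 'qpos': array([-1.45  ,  0.2872,  1.5782, -0.    ,  1.2786, -0.15  ]), 'dq': array([ 0.0016,  0.0001, -0.0008, -0.0008, -0.0023, -0.0018]), 'joint_efforts': array([  0.0012, -40.5984, -29.2624,   0.    ,   0.0059,   0.    ]), 'eef_pos': array([ 0.1805, -0.6497,  0.23  ]), 'tcp_rot': array([ 0.9908,  0.135 ,  0.    , -0.0012]), 'contact_force': array([ 0.5217, -0.1122,  0.5733]), 'wrist_torque': array([-0.0169,  0.    , -0.0508]), 'finger_force': 0.0, 'opening': 0.9989326335877444}
top [0.3577 0.036  0.9355] 398.34183446131715
console 0.57 [275. 194.] [ 0.4562 -0.0157 -0.    ] [ 0.4444 -0.0095  0.1124]
section_axle 0.72 [276. 186.] [ 0.4673 -0.0149  0.06  ] [ 0.4615 -0.0122  0.1066]
section_index 0.75 [280. 188.] [ 0.4575 -0.0202  0.107 ] [ 0.4575 -0.0202  0.1073]
lock_grip 0.57 [314. 179.] [ 0.4808 -0.0936  0.089 ] [ 0.4808 -0.0936  0.0894]
trim_index 0.68 [213. 218.] [0.3921 0.1193 0.107 ] [0.396  0.1289 0.0121]
trim_index 0.56 [245. 189.] [0.455  0.0529 0.107 ] [0.4549 0.0529 0.108 ]
block_box 0.69 [192. 227.] [0.3752 0.1769 0.    ] [0.3749 0.1751 0.0118]
block_box 0.
[... 577 characters left out ...]
5 0.0872]
console 0.18 [256. 195.] [ 0.5606 -0.0756  0.    ] [0.4538 0.0555 0.1076]
section_axle 0.65 [271. 197.] [ 0.4676 -0.0186  0.06  ] [0.4394 0.0195 0.0904]
section_index 0.85 [273. 180.] [ 0.4658 -0.0223  0.107 ] [ 0.4639 -0.0197  0.1089]
lock_grip 0.63 [286. 176.] [ 0.4696 -0.084   0.089 ] [ 0.4719 -0.0875  0.0866]
lock_deck 0.81 [287. 178.] [ 0.4786 -0.1018  0.072 ] [ 0.4704 -0.0895  0.0804]
trim_index 0.87 [256. 195.] [0.4543 0.0549 0.107 ] [0.4538 0.0555 0.1076]
block_box 0.78 [215. 250.] [0.4828 0.1633 0.    ] [0.4703 0.1748 0.0147]
cassette_03 0.63 [255. 262.] [0.3883 0.1351 0.    ] [0.383  0.1416 0.0078]
cassette_03 0.56 [252. 275.] [0.3681 0.1686 0.    ] [0.3602 0.1781 0.0122]
```

```bash
python3 -c "
import cv2
a=cv2.imread('pics/top.png')[130:260,170:390];b=cv2.imread('pics/scene.png')[130:300,180:340]
cv2.imwrite('pics/t2.png',cv2.resize(a,None,fx=3.6,fy=3.6,interpolation=cv2.INTER_CUBIC))
cv2.imwrite('pics/s2.png',cv2.resize(b,None,fx=3.5,fy=3.5,interpolation=cv2.INTER_CUBIC))"
```

```text
(no output)
```

View pics/t2.png

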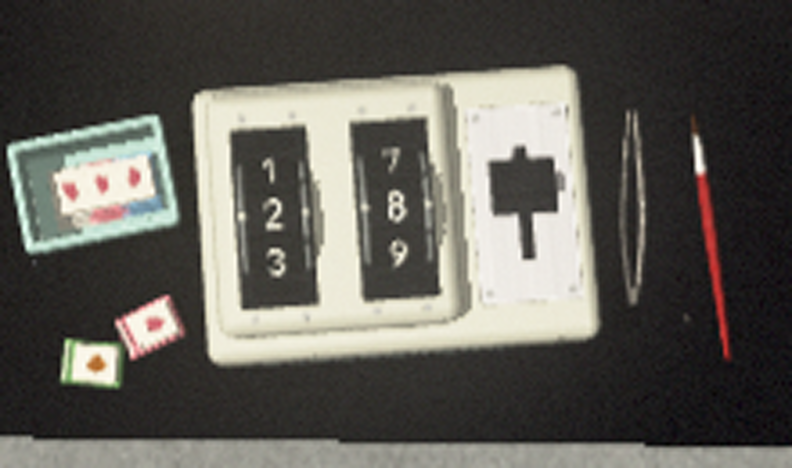

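View pics/s2.png

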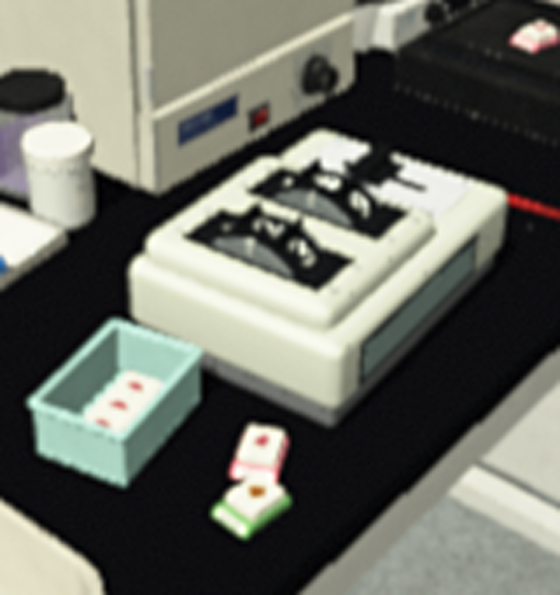

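The trim wheel reads 2 and the section wheel reads 8 (crown at about 280,188 in top). So I need four clicks towards the operator. The lock (314,179) is home. Next I fit the console pose from depth.

```bash
cat > fit.py <<'E'
from h import *
np.set_printoptions(precision=4,suppress=True)
p=cam('top')
v,u=np.mgrid[0:384,0:512];d=p['depth'];c=np.stack([(u-p['cx'])/p['fx']*d,(v-p['cy'])/p['fy']*d,d],-1)
P=c@p['T'][:3,:3].T+p['T'][:3,3]
m=(d>0)&(abs(P[...,0]-.46)<.15)&(abs(P[...,1]+.01)<.16)
def rect(lo,hi,x=m):
    q=P[x&(P[...,2]>lo)&(P[...,2]<hi)];r=cv2.minAreaRect((q[:,:2]*1000).astype(np.float32));return len(q),r
n,r=rect(.085,.118,m&(P[...,1]>-.07));print('pod',n,r)
n,r2=rect(.055,.118);print('all',n,r2)
blk=m&(P[...,1]<-.07)&(P[...,2]>.083);q=P[blk];print('block',len(q),q.min(0),q.max(0),np.median(q,0))
for z in (.075,.09):print(np.sum(m&(abs(P[...,2]-z)<.003)))
w=m&(P[...,2]>.1);from scipy.ndimage import label
for s in(lambda y:y<.015,lambda y:y>.015):
    q=P[w&s(P[...,1])];print('wheel',q.mean(0),q.min(0),q.max(0))
E
python3 fit.py
```

```text
pod 4352 ((462.10791015625, 17.58135986328125), (145.39138793945312, 143.34934997558594), 4.839807987213135)
all 8319 ((461.6385498046875, -21.109542846679688), (172.0677032470703, 240.23519897460938), 4.81456995010376)
block 111 [ 0.4698 -0.1157  0.0835] [ 0.4854 -0.0795  0.0939] [ 0.4781 -0.0984  0.0889]
1952
2915
wheel [ 0.46   -0.0191  0.1063] [ 0.4329 -0.0393  0.1   ] [0.4883 0.0013 0.1167]
wheel [0.4543 0.0525 0.1066] [0.4277 0.0323 0.1   ] [0.4832 0.0728 0.1172]
```

```bash
cat > go.py <<'E'
import sys
from h import *
np.set_printoptions(precision=4,suppress=True)
O=np.array([.4610,-.021,0]);Y=np.radians(4.8);RC=R.from_euler('z',Y).as_matrix()
s=ctrl.get_state();T=rot(s['tcp_rot']);e=np.array(s['eef_pos'])
print('t',s['time'],'local mm',RC.T@(e-O)*1e3,'F',RC.T@np.array(s['contact_force']),'yaw rel',np.degrees(np.arctan2(T[1,0],T[0,0])-Y),'open',s['opening'])
for a in sys.argv[1:]:
    t=O+RC@(np.array(eval(a))/1e3);print(a,'shift',T.T@(t-e))
E
python3 go.py "[38,-78,200]" "[38,-78,140]"
```

```text
t 1.15 local mm [-332.0978 -603.7068  231.3417] F [-0.3135 -0.6941  0.3024] yaw rel 10.712158589129345 open 1.0005064081548918
[38,-78,200] shift [ 0.4614 -0.4478  0.0314]
[38,-78,140] shift [ 0.4614 -0.4478  0.0914]
```

```bash
for i in 1; do python3 -m inch '[[1,0.022,-0.021,0,0],[1,0.046,-0.045,0,0],[1,0.07,-0.068,0,0],[1,0.094,-0.091,0,0],[1,0.118,-0.115,0,0]]' 30; python3 -m inch '[[1,0.024,-0.023,0,0],[1,0.048,-0.046,0,0],[1,0.072,-0.07,0,0],[1,0.096,-0.093,0,0],[1,0.12,-0.116,0,0]]'; python3 -m inch '[[1,0.024,-0.023,0,0],[1,0.048,-0.046,0,0],[1,0.072,-0.07,0,0],[1,0.096,-0.093,0,0],[1,0.12,-0.116,0,0]]'; python3 -m inch '[[1,0.024,-0.023,0,0],[1,0.048,-0.046,0,0],[1,0.072,-0.07,0,3.6],[1,0.09,-0.09,0,7.2],[1,0.1,-0.1,0,10.7]]'; done; python3 go.py "[38,-78,140]"
```

```text
time: 1.57
eef_pos: [0.264, -0.5068, 0.2313]
tcp_rot: [0.991, 0.135, 0.0, 0.0]
contact_force: [0.2, -0.9, 0.2]
opening: 0.297
finger_force: 0.0
time: 1.98
eef_pos: [0.3487, -0.3627, 0.2316]
tcp_rot: [0.991, 0.135, 0.0, 0.0]
contact_force: [0.8, -0.6, 1.1]
opening: -0.0
finger_force: 0.0
time: 2.4
eef_pos: [0.4333, -0.2187, 0.2317]
tcp_rot: [0.991, 0.135, 0.0, 0.0]
contact_force: [0.0, -0.8, 0.4]
opening: 0.002
finger_force: 0.0
time: 2.82
eef_pos: [0.5032, -0.0944, 0.2316]
tcp_rot: [0.999, 0.042, 0.0, -0.0]
contact_force: [-0.7, -0.6, -0.2]
opening: -0.0
finger_force: 0.0
t 2.8167 local mm [ 35.9441 -76.6963 231.5852] F [-0.7169 -0.4955 -0.1938] yaw rel -0.0074132566641526365 open -0.00010926878169734766
[38,-78,140] shift [0.002  0.0014 0.0916]
```

```bash
cat > w.py <<'E'
import sys
from h import *
np.set_printoptions(precision=4,suppress=True)
O=np.array([.4610,-.021,0]);RC=R.from_euler('z',np.radians(4.8)).as_matrix()
p=cam(sys.argv[1])
for q,z in dict(lock_grip=.089,section_index=.107,trim_index=.107,lock_deck=.072).items():
    for d in ctrl.tip_of(q,p)[:2]: print(q,round(d['score'],2),np.round(d['at']),RC.T@(atz(p,d['at'],z)-O)*1e3)
if len(sys.argv)>2: save(p,sys.argv[2])
E
python3 w.py wrist w1.png
```

```text
lock_grip 0.74 [253. 212.] [  5.5153 -77.9077  89.    ]
section_index 0.97 [162. 225.] [  0.0866   0.2089 107.    ]
section_index 0.28 [367. 208.] [  14.8294 -173.8691  107.    ]
trim_index 0.72 [320. 194.] [  27.8374 -133.5561  107.    ]
trim_index 0.68 [ 76. 227.] [ -2.2977  73.7292 107.    ]
lock_deck 0.92 [256. 214.] [ -1.871 -80.828  72.   ]
```

View pics/w1.png

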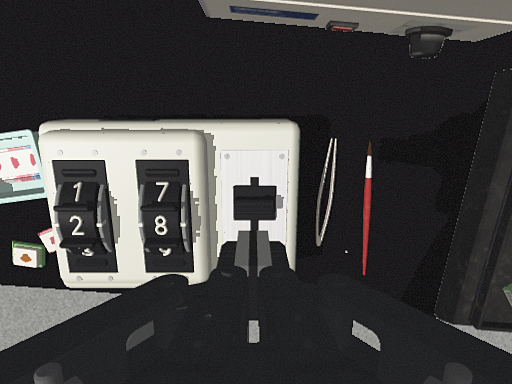

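The wrist view agrees: 8 at (160,225), 2 at (77,226), lock block at (255,203). Now I come down behind the block and draw it back.

```bash
python3 -m inch '[[1,0.004,0.001,0.035,0],[1,0.004,0.001,0.075,0],[1,0.004,0.001,0.115,0],[1,0.004,0.001,0.14,0],[1,0.004,0.001,0.15,0]]'; python3 go.py; python3 -m inch '[[1,-0.005,0,0.001,0],[1,-0.01,0,0.001,0],[1,-0.015,0,0.001,0],[1,-0.02,0,0.001,0],[1,-0.024,0,0.001,0]]'; python3 go.py;python3 -m inch '[[1,-0.004,0,0,0],[1,-0.008,0,0,0],[1,-0.01,0,0,0],[1,-0.011,0,0,0]]'; python3 go.py "[5,-78,80]"
```

```text
time: 3.48
eef_pos: [0.5027, -0.0978, 0.0766]
tcp_rot: [0.999, 0.041, -0.004, -0.002]
contact_force: [-0.7, -0.2, 1.0]
opening: -0.002
finger_force: 0.0
t 3.4833 local mm [ 35.1734 -80.0102  76.6439] F [-0.7288 -0.1499  1.0058] yaw rel -0.06163781487026519 open -0.0015271094383965175
time: 3.9
eef_pos: [0.4837, -0.1009, 0.0826]
tcp_rot: [0.999, 0.042, 0.002, 0.001]
contact_force: [1.8, -1.1, 1.2]
opening: 0.003
finger_force: 1.1
t 3.9 local mm [ 15.9512 -81.4711  82.6211] F [ 1.683  -1.2293  1.2018] yaw rel 0.02210667586516156 open 0.0026139720975401704
time: 4.23
eef_pos: [0.4744, -0.1012, 0.082]
tcp_rot: [0.999, 0.041, 0.005, 0.001]
contact_force: [10.3, 1.9, -2.0]
opening: 0.004
finger_force: 5.2
t 4.2333 local mm [  6.6705 -81.0049  81.982 ] F [10.4078  1.0145 -1.9918] yaw rel -0.0799050810481653 open 0.0036290479917179047
[5,-78,80] shift [-0.0017 -0.003   0.002 ]
```

```bash
python3 -m inch '[[1,-0.001,0,0,0],[1,-0.001,0,0,0],[1,-0.001,0,0,0]]'; python3 go.py; python3 -m inch '[[1,0.003,0,0,0],[1,0.004,0,-0.01,0],[1,0.004,0,-0.03,0],[1,0.004,0,-0.045,0],[1,0.004,0,-0.06,0]]' ; python3 w.py wrist; python3 w.py top; python3 go.py "[36,2,135]" "[36,2,109]"
```

```text
time: 4.48
eef_pos: [0.4744, -0.1011, 0.082]
tcp_rot: [0.999, 0.041, 0.006, 0.001]
contact_force: [11.9, 1.3, -1.6]
opening: -0.0
finger_force: 5.5
t 4.4833 local mm [  6.6636 -80.9913  82.0263] F [11.9238  0.3151 -1.6053] yaw rel -0.07903737775406684 open -0.00013416418384303778
time: 4.9
eef_pos: [0.473, -0.1, 0.1404]
tcp_rot: [0.999, 0.042, -0.002, -0.001]
contact_force: [0.7, 0.5, 0.4]
opening: -0.004
finger_force: 0.0
lock_grip 0.58 [252. 237.] [-11.4974 -79.775   89.    ]
section_index 0.69 [110. 232.] [ -0.9115   0.9096 107.    ]
lock_deck 0.62 [252. 210.] [  0.7982 -79.5233  72.    ]
lock_grip 0.45 [194. 228.] [-73.0031 188.4766  89.    ]
section_index 0.97 [278. 186.] [  2.1951   5.2808 107.    ]
section_index 0.26 [194. 182.] [ 21.2011 180.6349 107.    ]
trim_index 0.87 [245. 190.] [ -3.1242  74.3677 107.    ]
t 5.4 local mm [  6.1764 -80.0686 139.2978] F [ 0.3921  0.2519 -0.3233] yaw rel 0.01263292751947434 open -0.0008824020263321409
[36,2,135] shift [ 0.0299 -0.0821  0.0043]
[36,2,109] shift [ 0.0299 -0.082   0.0303]
```

```bash
python3 -m inch '[[1,0.008,-0.02,0,0],[1,0.018,-0.05,0,0],[1,0.028,-0.075,0,0],[1,0.03,-0.082,0.005,0],[1,0.03,-0.082,0.015,0]]';python3 -m inch '[[1,0,0,0.008,0],[1,0,0,0.014,0],[1,0,0,0.014,0]]';python3 go.py "[36,2,109.5]"
```

```text
time: 5.82
eef_pos: [0.4985, -0.0151, 0.1258]
tcp_rot: [0.999, 0.044, 0.001, 0.0]
contact_force: [1.1, 0.2, 0.2]
opening: -0.0
finger_force: 0.0
time: 6.07
eef_pos: [0.4957, -0.0169, 0.1088]
tcp_rot: [0.999, 0.041, -0.002, -0.001]
contact_force: [-1.6, -0.1, -0.8]
opening: -0.001
finger_force: 0.0
t 6.0667 local mm [ 34.9707   1.1808 108.8062] F [-1.5592  0.0333 -0.7571] yaw rel -0.06290743071297396 open -0.0013330078258680397
[36,2,109.5] shift [ 0.001  -0.0008 -0.0007]
```

Now the first click.

```bash
python3 -m inch '[[1,-0.008,0,-0.001,0],[1,-0.015,0,-0.001,0],[1,-0.021,0,-0.001,0],[1,-0.026,0,-0.001,0],[1,-0.031,0,-0.001,0]]';python3 -m inch '[[1,-0.005,0,0,0],[1,-0.006,0,0,0],[1,-0.006,0,0,0]]';python3 go.py; python3 -m inch '[[1,0,0,-0.015,0],[1,0,0,-0.025,0],[1,0.02,0,-0.025,0],[1,0.037,0,-0.025,0],[1,0.037,0,-0.025,0]]'; python3 w.py wrist w2.png; python3 go.py "[36,2,109.5]"
```

```text
time: 6.48
eef_pos: [0.4667, -0.0196, 0.114]
tcp_rot: [0.999, 0.042, 0.001, 0.001]
contact_force: [-0.1, -0.2, 0.0]
opening: 0.002
finger_force: 0.0
time: 6.73
eef_pos: [0.4594, -0.0193, 0.1118]
tcp_rot: [0.999, 0.042, -0.001, -0.0]
contact_force: [0.0, 0.3, 1.1]
opening: 0.004
finger_force: 0.0
t 6.7333 local mm [ -1.481    1.8409 111.7558] F [0.0683 0.2938 1.1268] yaw rel 0.0029067812307406395 open 0.0036693029023705365
time: 7.15
eef_pos: [0.5002, -0.0166, 0.1386]
tcp_rot: [0.999, 0.042, 0.002, 0.0]
contact_force: [0.2, 0.0, 0.5]
opening: -0.0
finger_force: 0.0
lock_grip 0.87 [374. 293.] [-14.921  -78.2576  89.    ]
lock_grip 0.42 [257. 227.] [30.7768 -2.187  89.    ]
trim_index 0.98 [128. 285.] [  1.0728  73.6003 107.    ]
trim_index 0.66 [367. 256.] [ 19.6183 -65.0212 107.    ]
lock_deck 0.67 [368. 260.] [  0.2377 -79.1103  72.    ]
lock_deck 0.22 [482. 245.] [  11.27   -155.9206   72.    ]
t 7.4 local mm [ 35.8144   1.8539 136.8755] F [0.7104 0.221  0.4809] yaw rel 0.017421019381841263 open -0.0005565677045089851
[36,2,109.5] shift [ 0.0002 -0.0001  0.0274]
```

View pics/w2.png

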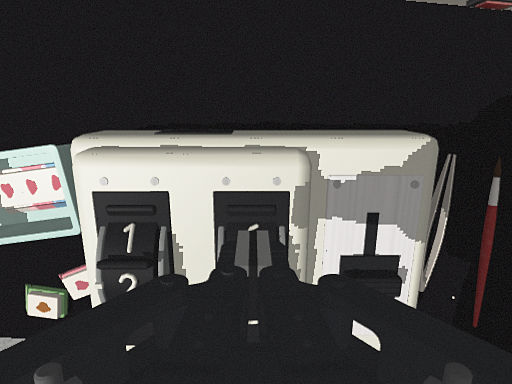

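```bash
cat > sc.py <<'E'
import sys
from h import *
a=cam('top')['pixels'][150:230,215:335];b=cam('scene')['pixels'][150:230,220:340]
cv2.imwrite('pics/'+sys.argv[1],cv2.resize(np.vstack([a,b])[:,:,::-1],None,fx=3.75,fy=3.75,interpolation=cv2.INTER_CUBIC))
E
python3 sc.py c1.png
```

```text
(no output)
```

View pics/c1.png

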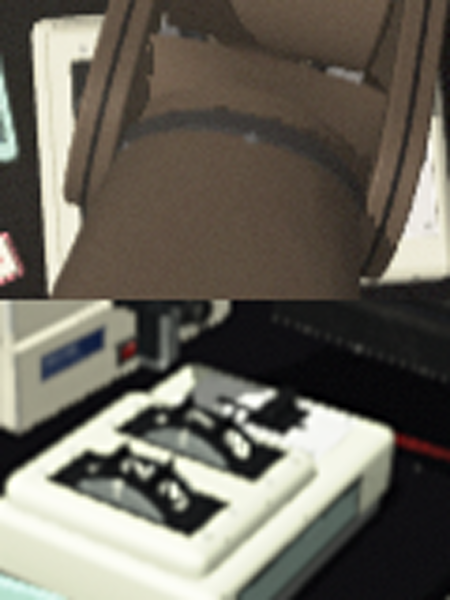

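The scene view shows one click done: 7 at the crown and the 8 on the near side. Same stroke three more times, a bit slower.

```bash
python3 -m inch '[[1,0,0,0.01,0],[1,0,0,0.02,0],[1,0,0,0.027,0],[1,0,0,0.027,0]]' >/dev/null; python3 go.py
python3 -m inch '[[1,-0.006,0,0,0],[1,-0.012,0,0,0],[1,-0.017,0,0,0],[1,-0.022,0,0,0],[1,-0.027,0,0,0]]'>/dev/null;python3 -m inch '[[1,-0.005,0,0,0],[1,-0.009,0,0,0],[1,-0.0095,0,0,0],[1,-0.0095,0,0,0]]'>/dev/null;python3 go.py
python3 -m inch '[[1,0,0,-0.015,0],[1,0,0,-0.027,0],[1,0.018,0,-0.027,0],[1,0.0365,0,-0.027,0],[1,0.0365,0,-0.027,0]]'>/dev/null; python3 go.py
python3 -m inch '[[1,0,0,0.01,0],[1,0,0,0.02,0],[1,0,0,0.027,0],[1,0,0,0.027,0]]' >/dev/null; python3 go.py
python3 -m inch '[[1,-0.006,0,0,0],[1,-0.012,0,0,0],[1,-0.017,0,0,0],[1,-0.022,0,0,0],[1,-0.027,0,0,0]]'>/dev/null;python3 -m inch '[[1,-0.005,0,0,0],[1,-0.009,0,0,0],[1,-0.0095,0,0,0],[1,-0.0095,0,0,0]]'>/dev/null;python3 go.py
python3 -m inch '[[1,0,0,-0.015,0],[1,0,0,-0.027,0],[1,0.018,0,-0.027,0],[1,0.0365,0,-0.027,0],[1,0.0365,0,-0.027,0]]'>/dev/null; python3 go.py "[36,2,109.5]"; python3 sc.py c2.png
```

```text
t 7.8333 local mm [ 34.8613   2.2115 107.4908] F [-0.494  -0.0806 -0.1472] yaw rel 0.010554597338180977 open 0.0017902709543653464
t 8.5833 local mm [ -0.3719   1.7161 110.0527] F [-0.0773 -0.0147 -0.4943] yaw rel 0.005036744652144875 open -0.002020189861812578
t 9.0 local mm [ 39.4473   1.1128 138.3111] F [ 0.2505 -0.0485  0.3962] yaw rel 0.02851621843902542 open 0.0003750830414837012
t 9.3333 local mm [ 34.0699   2.388  107.0732] F [-1.1588 -0.6109 -0.3866] yaw rel 0.005404148095803132 open 0.001212034166310395
t 10.0833 local mm [ -0.3142   1.6786 110.088 ] F [-0.419  -0.8965 -0.63  ] yaw rel 0.0032483182335167108 open -0.0027112442950811945
t 10.5 local mm [ 39.4994   1.118  138.3331] F [-0.3511  0.1548 -0.1852] yaw rel 0.02805109809359152 open -0.0019527463701918546
[36,2,109.5] shift [-0.0036 -0.0009  0.0288]
```

View pics/c2.png

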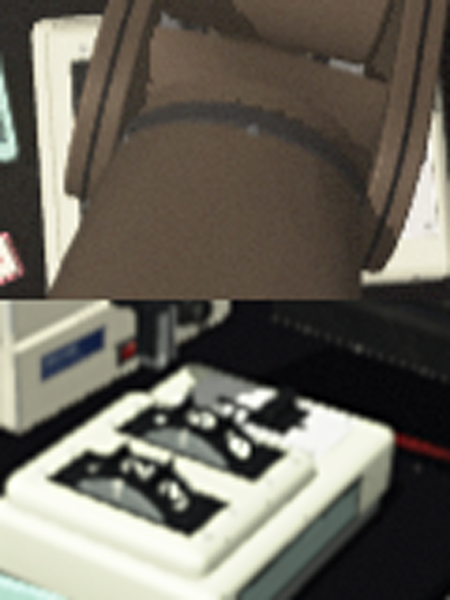

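The crown now shows 5 (6 on the near side). One more click, then I retreat over the lock for a check.

```bash
python3 -m inch '[[1,0,0,0.01,0],[1,0,0,0.02,0],[1,0,0,0.027,0],[1,0,0,0.027,0]]' >/dev/null; python3 go.py
python3 -m inch '[[1,-0.006,0,0,0],[1,-0.012,0,0,0],[1,-0.017,0,0,0],[1,-0.022,0,0,0],[1,-0.027,0,0,0]]'>/dev/null;python3 -m inch '[[1,-0.005,0,0,0],[1,-0.009,0,0,0],[1,-0.0095,0,0,0],[1,-0.0095,0,0,0]]'>/dev/null;python3 go.py
python3 -m inch '[[1,0,0,-0.02,0],[1,0,0,-0.05,0],[1,-0.01,0.02,-0.08,0],[1,-0.025,0.05,-0.1,0],[1,-0.037,0.08,-0.1,0]]'>/dev/null; python3 -m inch '[[1,0,0,0,0],[1,0,0,0,0]]'>/dev/null; python3 w.py wrist w3.png; python3 go.py "[-38,-78,80]"
```

```text
t 10.9333 local mm [ 34.4016   2.318  107.3411] F [-0.419  -0.0702  0.3608] yaw rel 0.008132328991611542 open -0.0021783240182521903
t 11.6833 local mm [ -0.3518   1.7092 110.0626] F [-0.2104  0.1858  0.4116] yaw rel 0.006597425296912381 open -0.003468347934348506
lock_grip 0.73 [250. 154.] [-11.1795 -77.9484  89.    ]
section_index 0.65 [144. 143.] [ -0.3139   0.0143 107.    ]
trim_index 0.88 [ 47. 143.] [ -0.4148  71.5994 107.    ]
lock_deck 0.56 [252. 135.] [  2.1895 -79.979   72.    ]
t 12.5167 local mm [-36.6724 -77.3875 209.6216] F [-0.0744 -0.4647 -0.5537] yaw rel 0.10647678980523283 open 0.003257477151369726
[-38,-78,80] shift [-0.0012  0.0007  0.1296]
```

View pics/w3.png

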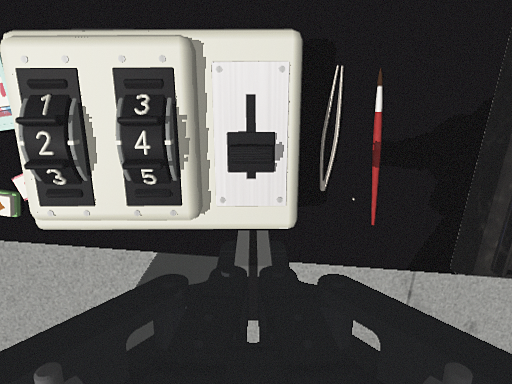

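The 4 sits at the index lines (143,143), trim is still 2, and the lock is drawn back (251,152). Pushing the lock home.

```bash
python3 -m inch '[[1,-0.004,0,0.03,0],[1,-0.004,0,0.065,0],[1,-0.004,0,0.095,0],[1,-0.004,0,0.115,0],[1,-0.004,0,0.127,0]]' >/dev/null;python3 -m inch '[[1,0,0,0,0],[1,0,0,0,0]]' >/dev/null; python3 go.py
python3 -m inch '[[1,0.006,0,0,0],[1,0.012,0,0,0],[1,0.018,0,0,0],[1,0.023,0,0,0],[1,0.028,0,0,0]]'>/dev/null;python3 go.py;python3 -m inch '[[1,0.003,0,0,0],[1,0.006,0,0,0],[1,0.008,0,0,0],[1,0.008,0,0,0]]'>/dev/null;python3 go.py "[-4,-78,80]"
```

```text
t 13.1 local mm [-40.953  -77.453   82.6411] F [0.114  0.5539 1.0563] yaw rel 0.09066882496396228 open -0.0008267726549426945
t 13.5167 local mm [-11.7807 -78.5834  84.0504] F [-1.7284 -0.0919  2.3948] yaw rel 0.03886264736788613 open 0.0035155548910134077
t 13.85 local mm [ -4.9942 -78.4063  83.249 ] F [-4.6389 -0.2893  2.7713] yaw rel 0.04214502570832518 open 0.0028668728153726625
[-4,-78,80] shift [ 0.001  -0.0004  0.0032]
```

```bash
python3 -m inch '[[1,0.001,0,0,0],[1,0.002,0,0,0],[1,0.002,0,0,0]]'>/dev/null;python3 go.py;python3 -m inch '[[1,-0.006,0,0,0],[1,-0.009,0,-0.01,0],[1,-0.02,0,-0.045,0],[1,-0.03,0,-0.085,0],[1,-0.035,0,-0.12,0]]'>/dev/null;python3 -m inch '[[1,0,0,0,0],[1,0,0,0,0]]'>/dev/null;python3 w.py wrist w4.png;python3 go.py
```

```text
t 14.1 local mm [ -4.835  -78.3463  83.1053] F [-9.457  -1.3351  7.2563] yaw rel 0.07986660857279566 open -0.002202774892340647
lock_grip 0.74 [250. 128.] [ 10.6271 -77.8899  89.    ]
section_index 0.84 [139. 145.] [  0.0671   2.2931 107.    ]
trim_index 0.71 [ 42. 146.] [ -1.0039  73.3204 107.    ]
lock_deck 0.82 [252. 140.] [  0.4381 -80.1202  72.    ]
lock_deck 0.55 [140. 143.] [-2.1869 12.936  72.    ]
t 14.9333 local mm [-38.3661 -77.8185 201.6222] F [-0.5748  0.2232  0.9281] yaw rel 0.017535098075636378 open -0.0035178444606109023
```

View pics/w4.png

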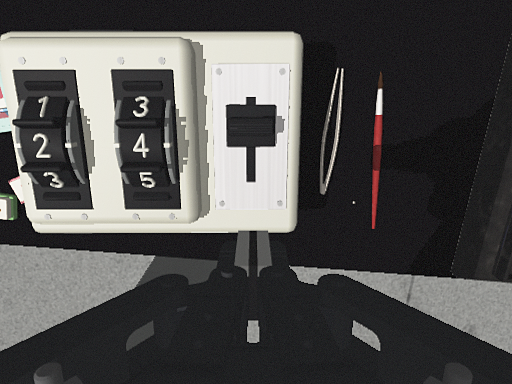

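The section wheel shows 4 at the index (140,146), the trim wheel is still 2, the lock is home (250,122), and everything else is undisturbed. The lock was also stationary at its stop while the push force doubled.

```bash
python3 -c "
from plant import ctrl
print(ctrl.sign_off())"
```

```text
the job is handed in; nothing more can be done
None
```

The section thickness is set to 4 and the lock slide is fully home; the trim wheel still reads 2, nothing lying around was disturbed, and the job was handed in at about 15 s of the 51 s allowed.

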